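# Swing the drip arm over the bowl and hang up the instrument basket

## Task

The rinsed instrument basket has to drain into the steel bowl and must not drip on the cotton pack. Pull up the spring ring on the drip stand, swing the empty arm round to the notch that brings its hook over the bowl, and let the ring drop fully home so the arm is locked; then hang the basket by the middle of its handle on the hook, hanging straight, and let go. Leave the bowl and the cotton pack where they stand.

Things in the scene. Friction and masses are not known exactly. Their poses are not given: they have to be found in the camera images.
- drip_stand: Fixed drip stand: round foot (92 mm across), slim post (28 mm), on it a fixed steel index plate (a sector of 76 mm radius facing the frame's +x side, top at z = 199 mm) with three open notches 12 mm wide, 60 degrees apart. Origin: on the post's axis at worktop level; z up, the middle notch lies towards +x, the arm in the middle notch points to -x. It turns up to 0.2 rad and shifts from run to run.
- swing_arm (a joint): Angle (rad) of the swing arm about the stand's upright axis, anticlockwise seen from above positive. The notches are at -1.047, 0 and +1.047; the arm starts locked at 0; end stops at -1.27 and +1.27. Free of the notch it turns with light friction (about 0.1 N m) and stays where it is left.
- hook_saddle (a point): Hanging point on the swing arm: top of the flat bar (16 mm wide, 8 mm thick), 172 mm from the stand's axis, 212 mm above the worktop. Turns with the arm: x along the arm to the axis, y across, z up. The flat is 34 mm long between an inner stop 13 mm high (17 mm to +x) and the upturned free end 23 mm high (17 to 30 mm to -x); open above. The hub is 239 mm high.
- index_ring (a joint): Lift (m) of the spring index ring: 0 = pin fully home in a notch, 0.018 = fully pulled up. The pin (10 mm, round end) stands 10 mm deep in the notch, so the ring must be up more than 0.011 m for the arm to turn. The spring pulls it down with about 6 N at 0 and 9 N at full lift; let go between notches, the pin rests on the plate (0.010 m) and the arm is not locked.
- ring_top (a point): Middle of the top bar of the upright steel pull ring on the tail of the swing arm, opposite the hook, 60 mm from the stand's axis; 288 mm above the worktop when the pin is home. The ring is of 10 mm round bar, 56 mm wide and 48 mm high; its straight top bar is 26 mm long and lies along the point's x (towards and from the stand's axis), the point's y is across the bar (grip there, 10 mm), z up. It turns with the arm and rises with the ring.
- steel_bowl: Plain stainless bowl, 198 mm across, 57 mm high, loose on the worktop below one of the two outer positions of the hook (left or right, changes from run to run; centred to about 10 mm). Origin: centre of its underside.
- cotton_pack: Soft-looking white and dark pack of cotton, 205 x 176 x 62 mm, loose on the worktop below the other outer position of the hook. Origin: centre of its underside.
- basket_handle (a point): Centre of the top strip of the stiff bow handle of a wire basket (84 x 126 mm, 134 mm high, 0.22 kg, a forceps in it) at the left. 130 mm above its underside; y along the strip (110 mm straight), x across it (14 mm wide, 8 mm thick), z up. The basket's rim is at 46 mm, so the opening under the strip, through which the arm passes along x, is 80 mm high; the bowl's rim stays clear below.

How it is judged (in metres and radians):
On the way, in this order (a step that is already met when the one before it is completed fails the run):
1. the index ring is pulled up, clear of its notch (value of joint index_ring above 0.0105 m), for 0.05 s.
2. the empty arm stands over the bowl, locked with the ring fully down in the notch (value of joint index_ring below 0.003 m and horizontal distance between hook_saddle and steel_bowl below 0.04 m and distance between basket_handle and hook_saddle above 0.06 m), for 0.3 s.
3. the basket's handle lies on the hook's flat (x of basket_handle in the frame of hook_saddle between -0.015 and 0.015 m and y of basket_handle in the frame of hook_saddle between -0.02 and 0.02 m and z of basket_handle in the frame of hook_saddle between 0 and 0.009 m and angle between basket_handle's own z axis and vertical below 0.15 rad), for 0.2 s.
At the end, for the whole second after the job is handed in: The ring is fully down (within 3 mm) and the hook is over the bowl (within 40 mm of its centre); the basket hangs on the hook's flat between stop and upturned end (15 mm along the arm), within 20 mm of the middle of its handle, less than 0.15 rad off upright (all of step 3 and value of joint index_ring below 0.003 m and horizontal distance between hook_saddle and steel_bowl below 0.04 m); the robot touches nothing.
It fails at once if the bowl is pushed away (more than 30 mm) (distance of steel_bowl from where it was at the start of the episode above 0.03 m).
It fails at once if the cotton pack is pushed away (more than 30 mm) (distance of cotton_pack from where it was at the start of the episode above 0.03 m).
It also fails if it takes over 64 s, if anything falls off the work surface, if the arm or the gripper's body presses on something with over 40 N, if the wrist force passes 120 N, or if a joint passes its speed limit or range.

## Robot

A 6-joint arm with a two-finger parallel gripper is mounted at the origin on a cart in front of the work surface, level with it; the furniture and walls round the work are solid. World frame = base frame: x ahead of the robot, y to its left, z up, the work surface at z = 0. Lengths are in mm, angles in rad, forces in N, time in s.
With the tool pointing down it reaches from about 275 to 1000 mm from the base axis. Payload 8.4 kg.
Tool frame: the origin (TCP) lies at the very end of the fingers, on their centre line; the grasp point (between the pads) lies 19 mm behind it; z points along the fingers, y is the direction in which the jaws open and shut (so a half turn about z gives the same grasp; the last joint's range is limited). The gripper opens to 85 mm and grips with 20 to 120 N. Pads are 22 mm wide; open, the fingers measure 114 mm over their backs; the gripper's body (76 mm by 85 mm) begins 54 mm behind the grasp point. The pads swing forward as they close: fully open they stand 13 mm farther back than shut.
Start: joints at [-1.121, 0.353, 1.633, -0, 1.155, -0.002], TCP at [272.865, -562.292, 231.281] pointing down, gripper open.
Joint ranges: [-2.63, 2.63], [-0.92, 2.1], [0.06, 2.66], [-1.3, 4.44], [0, 2.69], [-3.02, 3.02]. Speed limits (rad/s): [2.22, 2.22, 2.79, 3.14, 3.14, 3.14].

## Interface

Orientations are given as [roll, pitch, yaw] about the fixed x, y, z axes, in that order (R = Rz(yaw) Ry(pitch) Rx(roll)).
In Python, from rig import sense, grab_frame, get_calibration, sign_off, boxes_of, trace gives the robot as it stands.
- The arm moves only by the tool servo_tool, never from a script. Its argument "rows" is a list of rows, each a list of 3 entries, a list of its own where there are three numbers: the finger opening in mm, from 0 to 85.4, then the shift along the tool's x, y, z in mm, then the turn, a rotation vector about the tool's x, y, z in degrees. A call has 1 to 8 rows; each row shifts and turns the commanded pose from where the row before left it, along the tool's axes as they then stand; what a row does not reach is not made up. A row lasts 1/8 s, in which the tool goes at most 62.5 mm and 10.7 degrees, less where a joint would pass 70% of its speed; a pose out of reach is approached as far as the arm can. A call is refused whole if a number of a shift passes 62.5 or a number of a turn 10.7, either way. A call with a gripper value outside its range is refused whole. The fingers move at their own pace and stop on an object; "force" is the grip in N (left out, the last holds). Time passes only in rows, so rows that do not move let the fingers close. It gives the time, the measured TCP pose, the force and the opening at its end, in the units of the state.
- sense(): the state, without advancing time (a new reading comes with each control period).
- grab_frame(name): name is "scene" or "top" or "wrist"; returns the picture (480x640x3 uint8, blue, green, red); there is no depth.
- get_calibration(name): a dict with "intrinsics" (3x3 intrinsics, pixels), "world_to_cam" (4x4, takes a point from world to camera coordinates). Camera axes: x right, y down, z forward; pixel columns grow to the right and rows downward; lengths in mm; the calibration is good to about 2 mm. The wrist camera is an equidistant fisheye: a pixel r from the principal point sees the ray r / f radians off the axis. A picture is of the moment at which its call begins: read the wrist's pose just before it. get_calibration takes no time and is no camera call; for the wrist camera it gives the pose at the moment of the call.
- sign_off(): hands the job in, once; it reports no verdict.
Trained networks look in the newest picture that a camera, given by its name, has taken for a name from the list of things; names that differ only in an ending like _2 or _b are one class to them, and where a whole thing is asked for, a point or a joint stands for the part that bears it (a point fixed in the world has none). Each returns a list of dicts, best first, with "conf" (0 to 1); they miss things now and then, are a little off and sometimes report something else, mostly with a low value. They report only what shows in the picture. A call takes as long as a camera call.
- boxes_of(camera, thing): "centre" ([x, y, z] in mm, in the coordinates of the camera as it stood for that picture, good to about 4 mm: the middle of the surface that is visible of it).
- trace(camera, thing): "mask" (480x640 bool, what is visible of it).
The state is a dict: "clock": time; "qpos": joint angles; "qvel": joint speeds; "joint_efforts": joint torques, N m; "eef_pos": TCP position; "tcp_rot": TCP orientation; "contact_force": force on the tool from outside, world axes, zero at the start; "wrist_torque": the same for the moment, N m; "opening": opening from 0.0 (shut) to 1.0 (fully open).
Only numpy, scipy, OpenCV 4.12 (cv2) and the standard library are available. Lean on these libraries where they do the work, as an engineer would, in place of code of your own. Each camera call takes 0.05 s, during which the arm holds its last target. There are 200 camera calls.

## Working session

There is one attempt and no reset: what is moved stays moved. The work goes in short steps, Python scripts to look and compute and a tool call to move; the robot and the scene stay as the last step left them, time stands still between calls to the robot, and variables do not carry over. Pictures are saved under pics/ and viewed, about 8 in all and at most 12, crops included, and the job is handed in when it is done.

Besides the shell and the picture viewer there is one more tool, called after "Emit:" as name([rows], argument=value, ...), one row to a line, values as JSON. servo_tool: Moves the arm, as the interface text tells. Its arguments: {"type":"object","properties":{"rows":{"type":"array","items":{"type":"array"}},"force":{"type":"number"}},"required":["rows"]}

```bash
mkdir -p pics; cat > h.py <<'E'
import numpy as np,cv2
from rig import *
def w(cam,c):
    M=np.array(get_calibration(cam)["world_to_cam"]); return (np.linalg.inv(M)@np.r_[c,1])[:3]
def proj(cam,p):
    c=get_calibration(cam);M=np.array(c["world_to_cam"]);K=np.array(c["intrinsics"]);q=K@(M@np.r_[p,1])[:3];return q[:2]/q[2]
E
python3 - <<'E'
from h import *
s=sense();print(s['clock'],s['eef_pos'],s['tcp_rot'])
ims=[]
for cam in("scene","top"):
    im=grab_frame(cam);ims.append(im);cv2.imwrite(f"pics/{cam}0.png",im)
    c=get_calibration(cam);print(cam,np.round(np.linalg.inv(np.array(c["world_to_cam"])),3).tolist(),np.array(c["intrinsics"]).round(1).tolist())
    for t in("drip_stand","swing_arm","hook_saddle","index_ring","ring_top","steel_bowl","cotton_pack","basket_handle"):
        print(t,[(round(d["conf"],2),w(cam,d["centre"]).round().tolist()) for d in boxes_of(cam,t)[:2]])
print(sense()['clock'])
E
```

```text
0.0 [ 272.6612955  -561.85463409  230.55937967] [-3.14019641e+00  6.17532590e-06  4.51818475e-01]
scene [[-0.561, -0.331, 0.759, -288.293], [-0.828, 0.221, -0.516, 636.812], [0.004, -0.918, -0.398, 634.031], [0.0, 0.0, 0.0, 1.0]] [[458.7, 0.0, 314.6], [0.0, 458.7, 237.2], [0.0, 0.0, 1.0]]
drip_stand [(0.83, [595.0, -58.0, 196.0]), (0.56, [589.0, -59.0, 217.0])]
swing_arm [(0.55, [587.0, -59.0, 219.0])]
hook_saddle [(0.96, [585.0, -59.0, 219.0]), (0.49, [658.0, -55.0, 267.0])]
index_ring [(0.46, [658.0, -55.0, 270.0])]
ring_top [(0.43, [656.0, -54.0, 268.0])]
steel_bowl [(0.62, [500.0, 380.0, 41.0]), (0.6, [541.0, 70.0, 28.0])]
cotton_pack [(0.85, [508.0, -156.0, 56.0])]
basket_handle [(0.57, [502.0, 383.0, 39.0])]
top [[0.417, -0.843, 0.34, 49.177], [-0.909, -0.389, 0.151, -191.128], [0.004, -0.372, -0.928, 1657.21], [0.0, 0.0, 0.0, 1.0]] [[601.0, 0.0, 318.4], [0.0, 601.0, 220.9], [0.0, 0.0, 1.0]]
drip_stand [(0.93, [606.0, -66.0, 203.0])]
swing_arm [(0.62, [597.0, -64.0, 224.0])]
hook_saddle [(0.91, [599.0, -64.0, 227.0])]
index_ring []
ring_top []
steel_bowl [(0.55, [524.0, 103.0, 22.0])]
cotton_pack [(0.8, [503.0, -221.0, 64.0])]
basket_handle [(0.84, [499.0, 375.0, 43.0])]
0.9
```

```bash
python3 - <<'E'
import cv2,numpy as np
a=cv2.imread("pics/scene0.png");b=cv2.imread("pics/top0.png")
cv2.imwrite("pics/s0.png",a)
cv2.imwrite("pics/t0.png",cv2.resize(b[120:420,80:480],None,fx=2,fy=2,interpolation=cv2.INTER_CUBIC))
E
```

```text
(no output)
```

View pics/scene0.png

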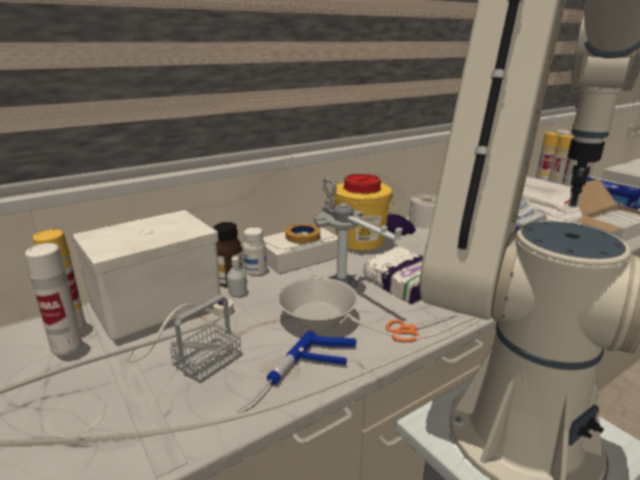

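View pics/t0.png

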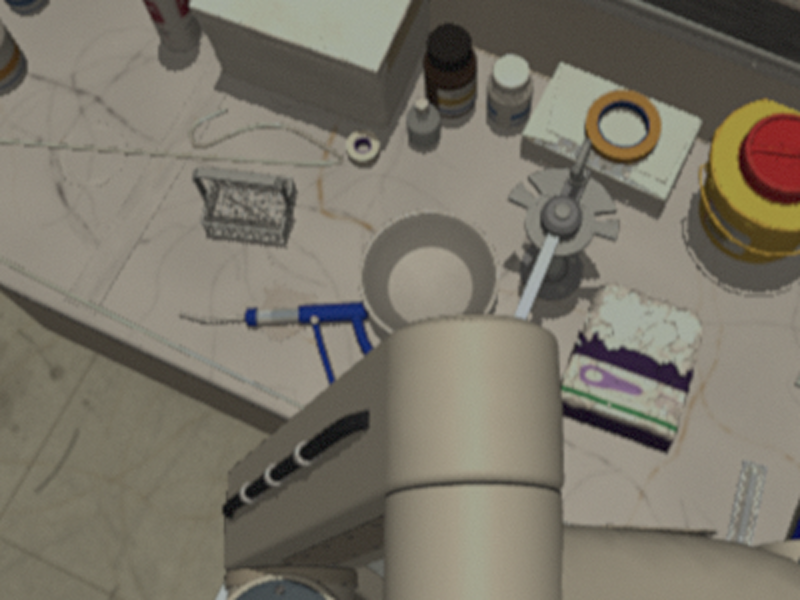

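```bash
cat >> h.py <<'E'
def ray(cam,u,v):
    c=get_calibration(cam);I=np.linalg.inv(np.array(c["world_to_cam"]));K=np.array(c["intrinsics"])
    x=np.array([(u-K[0,2])/K[0,0],(v-K[1,2])/K[1,1]])
    if cam=="wrist":
        r=np.hypot(*x);d=np.r_[x/r*np.sin(r),np.cos(r)] if r>0 else np.array([0,0,1.])
    else: d=np.r_[x,1]
    d=I[:3,:3]@d;return I[:3,3],d/np.linalg.norm(d)
def atz(cam,u,v,z):
    o,d=ray(cam,u,v);return o+d*(z-o[2])/d[2]
def tri(*rs):
    A=sum(np.eye(3)-np.outer(d,d) for o,d in rs);b=sum((np.eye(3)-np.outer(d,d))@o for o,d in rs)
    p=np.linalg.solve(A,b);return p,[np.linalg.norm((np.eye(3)-np.outer(d,d))@(p-o)).round(1) for o,d in rs]
E
python3 - <<'E'
from h import *
print("hub",atz("top",361,222,239).round(),"ring",atz("top",372,191,285).round())
print("tri hub",tri(ray("top",361,222),ray("scene",343,208)),"ring",tri(ray("top",372,191),ray("scene",328,181)))
print("bowl", atz("top",294.5,255,57).round())
print("handle",atz("top",200,208,130).round(),[atz("top",178,206,130).round(),atz("top",226,211,130).round()],[atz("scene",178,316,130).round(),atz("scene",228,299,130).round()])
for p in [(640,-50,239),(656,-54,268)]: print(proj("scene",p),proj("top",p))
a=cv2.imread("pics/scene0.png")
x=cv2.resize(a[165:265,290:430],None,fx=5,fy=5,interpolation=cv2.INTER_CUBIC)
y=cv2.resize(a[285:385,150:260],None,fx=5,fy=5,interpolation=cv2.INTER_CUBIC)
cv2.imwrite("pics/c1.png",x)
E
```

```text
hub [611. -59. 239.] ring [682. -56. 285.]
tri hub (array([612.5093701 , -61.14670888, 226.92332889]), [np.float64(4.5), np.float64(4.5)]) ring (array([678.32302901, -58.81399445, 284.61545177]), [np.float64(4.5), np.float64(4.5)])
bowl [514.  88.  57.]
handle [507. 371. 130.] [array([487., 429., 130.]), array([529., 302., 130.])] [array([499., 427., 130.]), array([504., 318., 130.])]
[331.9071876  200.93370744] [362.11714146 211.15076188]
[329.77255302 188.67060706] [366.8891929  202.00186777]
```

View pics/c1.png

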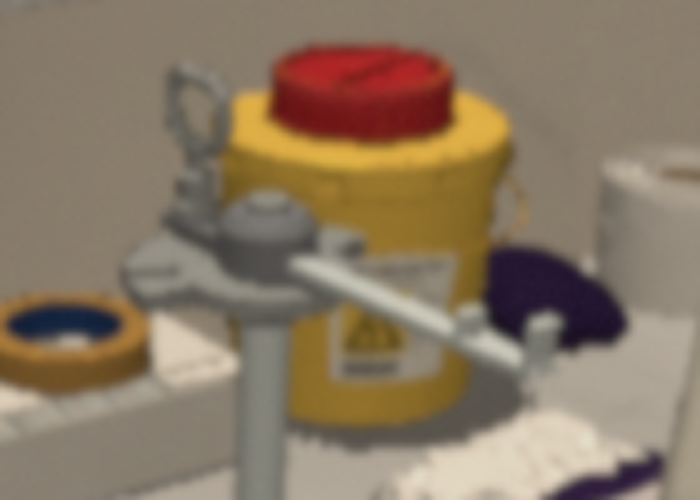

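```bash
python3 - <<'E'
from h import *
print("hub",atz("scene",343.6,204,239).round(),tri(ray("top",361,222),ray("scene",343.6,204)))
print("ring",atz("scene",329.5,180,288).round(),tri(ray("top",372,191),ray("scene",329.5,180)))
print("hook",atz("scene",390.5,234,212).round())
E
```

```text
hub [603. -61. 239.] (array([608.89118981, -61.37511118, 238.5516503 ]), [np.float64(3.2), np.float64(3.2)])
ring [667. -61. 288.] (array([675.4997939 , -60.14661589, 288.40935576]), [np.float64(5.8), np.float64(5.8)])
hook [433. -71. 212.]
```

Emit:
servo_tool([
  [85,[0,0,-60],[0,0,0]],
  [85,[20,-10,-55],[0,0,0]],
  [85,[50,-25,-20],[0,0,0]],
  [85,[50,-25,-10],[0,0,0]],
  [85,[50,-25,-10],[0,0,0]],
  [85,[50,-25,0],[0,0,0]],
  [85,[50,-25,0],[0,0,0]],
  [85,[50,-25,0],[0,0,0]],
])

```text
clock: 1.9
eef_pos: [491.8, -277.1, 386.5]
tcp_rot: [3.141, -0.0, 0.452]
contact_force: [1.6, 0.2, 0.2]
opening: 0.994
```

Emit:
servo_tool([
  [85,[50,-25,0],[0,0,0]],
  [85,[50,-25,0],[0,0,0]],
  [85,[50,-22,0],[0,0,0]],
  [85,[50,-20,0],[0,0,0]],
  [85,[20,-8,0],[0,0,8]],
  [85,[0,0,0],[0,0,8]],
  [85,[0,0,0],[0,0,7.6]],
  [85,[0,0,0],[0,0,0]],
])

```text
clock: 2.9
eef_pos: [645.2, -92.5, 386.2]
tcp_rot: [-3.142, 0.0, 0.041]
contact_force: [0.0, -0.4, -0.3]
opening: 0.995
```

```bash
python3 - <<'E'
from h import *
s=sense();print(s['qpos'].round(2) if hasattr(s['qpos'],'round') else s['qpos'],s['eef_pos'])
im=grab_frame("wrist");cv2.imwrite("pics/w1.png",im)
c=get_calibration("wrist");print(np.linalg.inv(np.array(c["world_to_cam"])).round(2).tolist(),c["intrinsics"])
for cam in("wrist","scene","top"):
  if cam!="wrist": cv2.imwrite(f"pics/{cam}1.png",grab_frame(cam))
  for t in("hook_saddle","ring_top","steel_bowl","drip_stand","basket_handle"):
    print(cam,t,[(round(d["conf"],2),w(cam,d["centre"]).round().tolist()) for d in boxes_of(cam,t)[:2]])
E
```

```text
[-0.14  0.3   1.38  0.    1.47  1.39] [645.17184205 -92.50173617 386.19854911]
[[0.04, -0.95, -0.31, 723.46], [-1.0, -0.04, -0.01, -89.03], [0.0, 0.31, -0.95, 528.32], [0.0, 0.0, 0.0, 1.0]] [[371.64829954   0.         317.56490369]
 [  0.         371.64829954 244.91534336]
 [  0.           0.           1.        ]]
wrist hook_saddle [(0.98, [617.0, -61.0, 230.0])]
wrist ring_top [(0.94, [668.0, -61.0, 287.0])]
wrist steel_bowl [(0.82, [496.0, 108.0, 17.0])]
wrist drip_stand [(0.83, [624.0, -66.0, 201.0])]
wrist basket_handle [(0.65, [510.0, 358.0, 44.0])]
scene hook_saddle [(0.66, [585.0, -57.0, 220.0])]
scene ring_top [(0.61, [656.0, -54.0, 268.0])]
scene steel_bowl [(0.61, [539.0, 69.0, 32.0])]
scene drip_stand [(0.9, [596.0, -57.0, 195.0])]
scene basket_handle [(0.8, [502.0, 381.0, 41.0])]
top hook_saddle [(0.9, [500.0, -72.0, 214.0])]
top ring_top []
top steel_bowl []
top drip_stand [(0.63, [591.0, -82.0, 200.0])]
top basket_handle [(0.56, [499.0, 375.0, 43.0])]
```

View pics/w1.png

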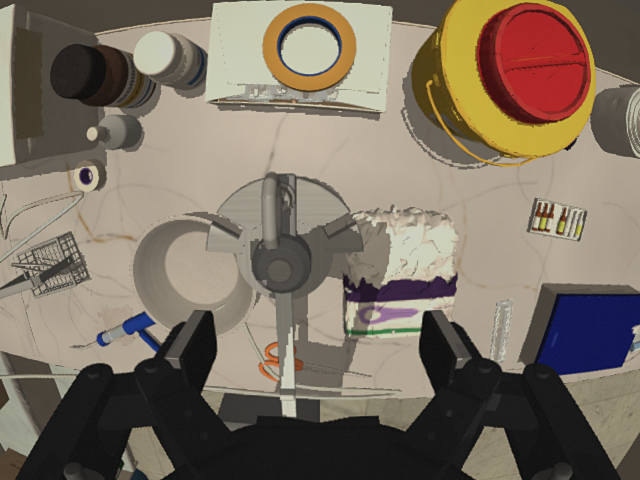

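```bash
python3 - <<'E'
from h import *
for n,u,v,z in [("ring far",273,182,288),("ring near",270,240,288),("hub",280,268,239),("armpt",287,330,212),("armpt2",288,410,212),("bowlL",134,262,57),("bowlR",252,290,57),("bowlT",196,213,57),("bowlB",196,338,57),("h1",0,290,130),("h2",85,268,130)]:
    print(n,atz("wrist",u,v,z).round(1))
E
```

```text
ring far [688.4 -61.6 288. ]
ring near [648.7 -59.9 288. ]
hub [609.2 -62.4 239. ]
armpt [532.9 -66.8 212. ]
armpt2 [424.4 -67.7 212. ]
bowlL [535.2 174.4  57. ]
bowlR [502.1  -5.8  57. ]
bowlT [611.   69.9  57. ]
bowlB [414.1  86.2  57. ]
h1 [499.5 412.9 130. ]
h2 [551.3 213.9 130. ]
```

Emit:
servo_tool([
  [85,[12.5,-15.5,0],[0,0,0.5]],
  [85,[12.5,-15,20],[0,0,0]],
  [85,[0,0,35],[0,0,0]],
  [85,[0,0,35],[0,0,0]],
  [85,[0,0,25],[0,0,0]],
  [85,[0,0,0],[0,0,0]],
])

```text
clock: 4.55
eef_pos: [667.9, -59.9, 267.5]
tcp_rot: [-3.141, 0.006, 0.032]
contact_force: [-0.0, 0.2, -0.1]
opening: 0.999
```

Emit:
servo_tool([
  [20,[0,0,0],[0,0,0]],
  [20,[0,0,0],[0,0,0]],
  [20,[0,0,0],[0,0,0]],
  [5,[0,0,0],[0,0,0]],
  [5,[0,0,0],[0,0,0]],
  [5,[0,0,0],[0,0,0]],
], force=50)

```text
clock: 5.3
eef_pos: [669.4, -60.3, 272.0]
tcp_rot: [-3.14, -0.001, 0.031]
contact_force: [-0.6, 6.0, 4.0]
opening: 0.094
```

Emit:
servo_tool([
  [5,[0,-0.5,-5],[0,0,0]],
  [5,[0,-0.5,-6],[0,0,0]],
  [5,[0,0,-5],[0,0,0]],
  [5,[0,0,0],[0,0,0]],
], force=70)

```text
clock: 5.8
eef_pos: [669.1, -60.3, 287.2]
tcp_rot: [-3.142, -0.0, 0.031]
contact_force: [4.6, 1.0, -9.2]
opening: 0.088
```

Emit:
servo_tool([
  [5,[-0.23,5.23,0],[0,0,5]],
  [5,[-0.23,5.23,0],[0,0,5]],
  [5,[-0.23,5.23,0],[0,0,5]],
  [5,[-0.23,5.23,0],[0,0,5]],
  [5,[-0.23,5.23,0],[0,0,5]],
  [5,[-0.23,5.23,0],[0,0,5]],
])

```text
clock: 6.55
eef_pos: [661.6, -91.6, 286.8]
tcp_rot: [3.14, -0.0, -0.495]
contact_force: [3.3, -2.8, -7.9]
opening: 0.085
```

Emit:
servo_tool([
  [5,[-0.23,5.23,0],[0,0,5]],
  [5,[-0.23,5.23,0],[0,0,5]],
  [5,[-0.23,5.23,0],[0,0,5]],
  [5,[-0.23,5.23,0],[0,0,5]],
  [5,[-0.23,5.23,0],[0,0,5]],
  [5,[-0.23,5.23,0],[0,0,5]],
  [5,[0,0,0],[0,0,0]],
])

```text
clock: 7.42
eef_pos: [639.3, -115.6, 286.6]
tcp_rot: [3.137, -0.002, -1.018]
contact_force: [0.2, -7.3, -9.4]
opening: 0.09
```

Emit:
servo_tool([
  [5,[0,0,4],[0,0,0]],
  [5,[0,0,4],[0,0,0]],
  [5,[0,0,4],[0,0,0]],
  [5,[0,0,0],[0,0,0]],
], force=20)

```text
clock: 7.92
eef_pos: [639.4, -115.5, 274.5]
tcp_rot: [3.137, -0.002, -1.016]
contact_force: [-0.7, -8.8, -7.2]
opening: 0.091
```

Emit:
servo_tool([
  [5,[0,0,2.5],[0,0,0]],
  [5,[0,0,0],[0,0,0]],
  [25,[0,0,0],[0,0,0]],
  [60,[0,0,0],[0,0,0]],
  [85,[0,0,0],[0,0,0]],
  [85,[0,0,0],[0,0,0]],
  [85,[0,0,-30],[0,0,0]],
  [85,[0,0,-60],[0,0,0]],
])

```text
clock: 8.93
eef_pos: [639.4, -112.8, 361.1]
tcp_rot: [3.137, 0.004, -1.016]
contact_force: [0.5, 0.7, 0.2]
opening: 0.997
```

```bash
python3 - <<'E'
from h import *
s=sense();print(s['qpos'],s['eef_pos'],s['contact_force'])
cv2.imwrite("pics/w2.png",grab_frame("wrist"))
for t in("ring_top","hook_saddle","steel_bowl","basket_handle"): print(t,[(round(d["conf"],2),w("wrist",d["centre"]).round().tolist()) for d in boxes_of("wrist",t)[:2]])
E
```

```text
[-1.76917732e-01  3.06016023e-01  1.41511242e+00 -7.29900785e-07
  1.42597630e+00  2.40972411e+00] [ 639.35183231 -112.78424511  361.14226255] [0.45683588 0.66232146 0.22929117]
ring_top [(0.89, [649.0, -117.0, 297.0])]
hook_saddle [(0.98, [622.0, -71.0, 231.0])]
steel_bowl [(0.67, [481.0, 115.0, 30.0]), (0.67, [541.0, -216.0, 64.0])]
basket_handle [(0.73, [481.0, 116.0, 30.0]), (0.48, [543.0, 329.0, 7.0])]
```

View pics/w2.png

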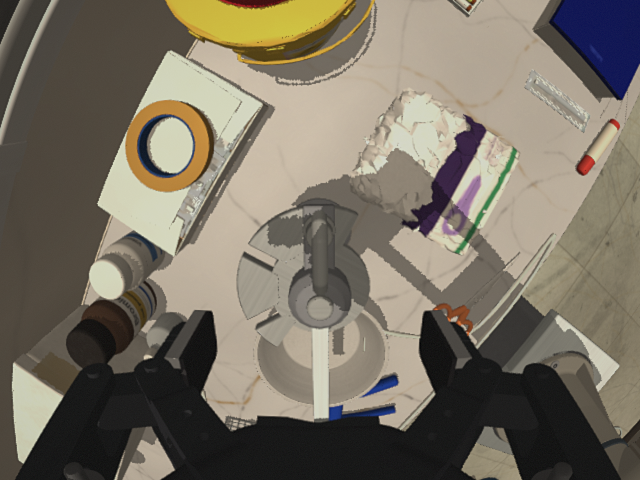

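```bash
python3 - <<'E'
from h import *
im=grab_frame("scene")
for z in(293,298,303): print(z,proj("scene",(640.5,-113,z)).round(1), "orig",proj("scene",(669,-61,z)).round(1))
for z in(293,303): print("wrist", [np.round(atz("wrist",318,v,z),1) for v in(205,215,270)])
cv2.imwrite("pics/c2.png",cv2.resize(im[165:265,290:430],None,fx=5,fy=5,interpolation=cv2.INTER_CUBIC))
E
```

```text
293 [351.2 177.5] orig [329.2 178. ]
298 [351.3 175.7] orig [329.2 176.2]
303 [351.3 173.9] orig [329.3 174.4]
wrist [array([ 658.4, -142.5,  293. ]), array([ 655.3, -137.5,  293. ]), array([ 637.2, -108.2,  293. ])]
wrist [array([ 659.5, -144.2,  303. ]), array([ 656.5, -139.4,  303. ]), array([ 639.3, -111.6,  303. ])]
```

View pics/c2.png

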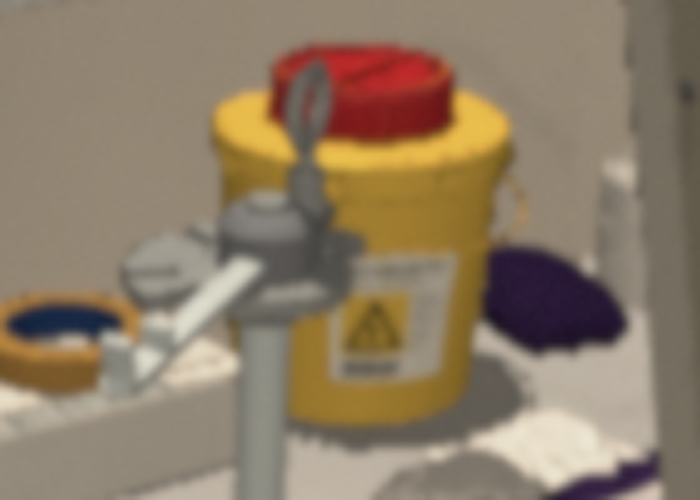

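```bash
cat >> h.py <<'E'
import json
from scipy.spatial.transform import Rotation as Ro
def plan(pos,yaw,n,g=85,up=True):
    "straight line, tool-down, from the sensed pose; n rows"
    s=sense();p=np.array(s['eef_pos']);y0=s['tcp_rot'][2];R=Ro.from_euler('xyz',s['tcp_rot']);T=Ro.from_euler('xyz',[np.pi,0,yaw])
    rv=(R.inv()*T).as_rotvec()/n;d=(np.array(pos)-p)/n;out=[]
    for i in range(n):
        out.append([g,R.inv().apply(d).round(1).tolist(),np.degrees(rv).round(2).tolist()]);R=R*Ro.from_rotvec(rv)
    for i in range(0,n,8): print(json.dumps(out[i:i+8]))
E
python3 - <<'E'
from h import *
print(atz("scene",320,239,212))
plan((505,340,350),np.pi/2,15)
E
```

```text
[501.4245345   84.35046871 212.        ]
[[85, [-30.4, -8.3, 0.8], [-0.0, 0.01, -9.88]], [85, [-28.5, -13.3, 0.8], [-0.0, 0.01, -9.88]], [85, [-25.8, -18.0, 0.8], [-0.0, 0.01, -9.88]], [85, [-22.4, -22.2, 0.8], [-0.0, 0.01, -9.88]], [85, [-18.2, -25.7, 0.8], [-0.0, 0.01, -9.88]], [85, [-13.5, -28.5, 0.8], [-0.0, 0.01, -9.88]], [85, [-8.4, -30.4, 0.8], [-0.0, 0.01, -9.88]], [85, [-3.1, -31.4, 0.8], [-0.0, 0.01, -9.88]]]
[[85, [2.3, -31.4, 0.8], [-0.0, 0.01, -9.88]], [85, [7.7, -30.6, 0.8], [-0.0, 0.01, -9.88]], [85, [12.8, -28.8, 0.8], [-0.0, 0.01, -9.88]], [85, [17.6, -26.2, 0.8], [-0.0, 0.01, -9.88]], [85, [21.8, -22.8, 0.8], [-0.0, 0.01, -9.88]], [85, [25.4, -18.7, 0.8], [-0.0, 0.01, -9.88]], [85, [28.2, -14.1, 0.8], [-0.0, 0.01, -9.88]]]
```

Emit:
servo_tool([
  [85,[-30.4,-8.3,0],[0,0,-9.9]],
  [85,[-28.5,-13.3,0],[0,0,-9.9]],
  [85,[-25.8,-18,0],[0,0,-9.9]],
  [85,[-22.4,-22.2,0],[0,0,-9.9]],
  [85,[-18.2,-25.7,0],[0,0,-9.9]],
  [85,[-13.5,-28.5,0],[0,0,-9.9]],
  [85,[-8.4,-30.4,0],[0,0,-9.9]],
  [85,[-3.1,-31.4,0],[0,0,-9.9]],
])

```text
clock: 10.22
eef_pos: [567.3, 129.2, 361.1]
tcp_rot: [-3.141, 0.003, 0.372]
contact_force: [-0.8, 0.2, 0.3]
opening: 0.993
```

Emit:
servo_tool([
  [85,[2.3,-31.4,2],[0,0,-9.9]],
  [85,[7.7,-30.6,2],[0,0,-9.9]],
  [85,[12.8,-28.8,2],[0,0,-9.9]],
  [85,[17.6,-26.2,2],[0,0,-9.9]],
  [85,[21.8,-22.8,2],[0,0,-9.9]],
  [85,[25.4,-18.7,0],[0,0,-9.9]],
  [85,[28.2,-14.1,0],[0,0,-9.9]],
  [85,[0,0,0],[0,0,0]],
])

```text
clock: 11.22
eef_pos: [503.2, 340.9, 351.0]
tcp_rot: [-3.139, 0.001, 1.579]
contact_force: [0.3, -0.4, 0.2]
opening: 0.997
```

```bash
python3 - <<'E'
from h import *
s=sense();print(s['eef_pos'],s['tcp_rot'])
cv2.imwrite("pics/w3.png",grab_frame("wrist"))
d=trace("wrist","basket_handle")[0];print(d["conf"],w("wrist",boxes_of("wrist","basket_handle")[0]["centre"]))
cv2.imwrite("pics/m3.png",d["mask"]*255)
E
```

```text
[503.23056217 340.92078369 351.02379098] [-3.13912026e+00  1.16992899e-03  1.57887892e+00]
0.62 [506.91901411 372.36206908  47.78321199][ WARN:0@5.126] global loadsave.cpp:1063 imwrite_ Unsupported depth image for selected encoder is fallbacked to CV_8U.
```

View pics/w3.png

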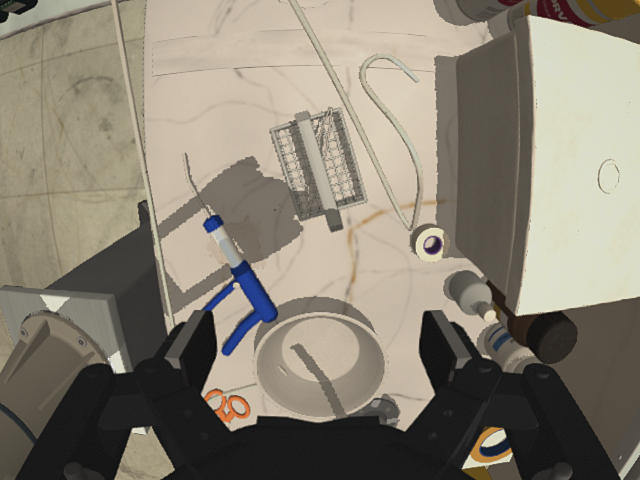

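```bash
python3 - <<'E'
from h import *
a=atz("wrist",302,113,134);b=atz("wrist",335,212,134);c=atz("wrist",334,229,134)
print(a,b,c,np.linalg.norm(a-b),np.linalg.norm(a-c),np.arctan2(*(a-b)[[1,0]]))
print("boxtop edge",[atz("wrist",530,17,z).round() for z in(150,200)],[atz("wrist",515,310,z).round() for z in(150,200)])
# corroborate with first top/scene pics of handle ends
print(tri(ray("scene",178,316),ray("wrist",302,113)),tri(ray("scene",228,299),ray("wrist",335,212)))
x=cv2.resize(cv2.imread("pics/scene0.png")[290:380,150:260],None,fx=5,fy=5,interpolation=cv2.INTER_CUBIC)
y=cv2.resize(cv2.imread("pics/w3.png")[100:240,250:390],None,fx=3.2,fy=3.2,interpolation=cv2.INTER_CUBIC)
im=np.zeros((450,800,3),np.uint8);im[:,:]=0;im[:450,:400]=x[:,:400] if 0 else cv2.resize(x,(400,327)).__class__(0) if 0 else 0
im[:327,:400]=cv2.resize(x,(400,327));im[:400,400:]=cv2.resize(y,(400,400));cv2.imwrite("pics/c3.png",im)
E
```

```text
[489.12479518 433.02875081 134.        ] [521.44977064 335.83812966 134.        ] [520.7055134  318.32180142 134.        ] 102.4251965024411 118.97489652047281 1.8918809445561728
boxtop edge [array([720., 552., 150.]), array([689., 532., 200.])] [array([733., 228., 150.]), array([700., 256., 200.])]
(array([488.76663578, 431.20789226, 136.919384  ]), [np.float64(1.8), np.float64(1.8)]) (array([519.61777851, 322.22961732, 119.38886358]), [np.float64(10.4), np.float64(10.4)])
```

View pics/c3.png

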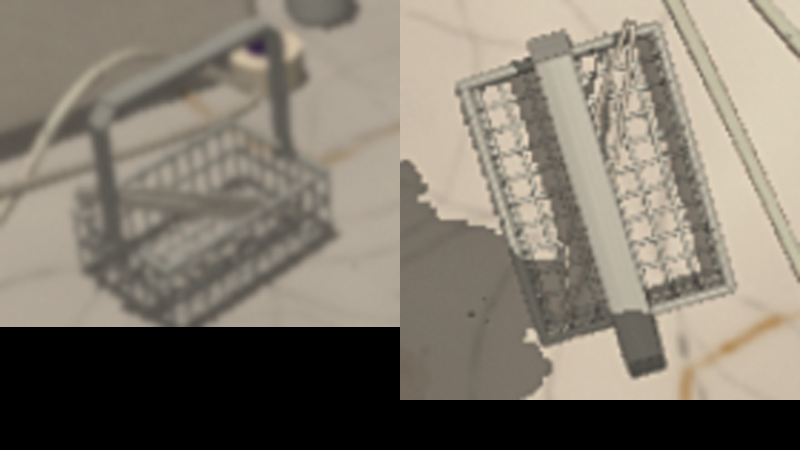

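```bash
python3 - <<'E'
from h import *
a=atz("wrist",306,121,134);b=atz("wrist",330.5,209,134)
print(a,b,(a+b)/2,np.linalg.norm(a-b),np.arctan2(*(a-b)[[1,0]]))
print(tri(ray("scene",179,318),ray("wrist",306,121)),tri(ray("scene",221,297),ray("wrist",330.5,209)))
E
```

```text
[492.92599654 425.24772204 134.        ] [516.94699492 338.86388858 134.        ] [504.93649573 382.05580531 134.        ] 89.66144681536883 1.8420170873620878
(array([492.95212186, 426.08979807, 128.59665852]), [np.float64(0.8), np.float64(0.8)]) (array([515.8304146 , 333.38092875, 131.98315658]), [np.float64(5.1), np.float64(5.1)])
```

```bash
python3 - <<'E'
from h import *
q=[atz("wrist",250+(u-400)/2.857,100+v/2.857,46)[:2] for u,v in[(463,85),(655,30),(733,288),(545,340)]]
print(np.round(q),np.mean(q,0),[np.arctan2(*(q[i]-q[j])[::-1]) for i,j in((0,3),(1,2))],np.linalg.norm(q[0]-q[3]))
# handle ends at the bottoms of the bow uprights
E
```

```text
[[450. 417.]
 [529. 440.]
 [564. 330.]
 [483. 307.]] [506.62772908 373.6150147 ] [np.float64(1.8669218581255247), np.float64(1.8795835781738017)] 115.32743113995076
```

```bash
python3 - <<'E'
from h import *
plan((514.6,346.2,190),1.85,4)
E
```

```text
[[85, [1.9, 2.6, 40.5], [-0.02, 0.02, -3.96]], [85, [1.7, 2.7, 40.5], [-0.02, 0.02, -3.96]], [85, [1.5, 2.8, 40.5], [-0.02, 0.02, -3.96]], [85, [1.3, 2.9, 40.5], [-0.02, 0.02, -3.96]]]
```

Emit:
servo_tool([
  [85,[1.9,2.6,40],[0,0,-4]],
  [85,[1.7,2.7,40],[0,0,-4]],
  [85,[1.5,2.8,40],[0,0,-4]],
  [85,[1.3,2.9,40],[0,0,-4]],
  [85,[0,0,0],[0,0,0]],
])

```text
clock: 12.0
eef_pos: [513.3, 345.0, 189.8]
tcp_rot: [-3.136, 0.002, 1.852]
contact_force: [-0.2, 0.2, -0.6]
opening: 0.998
```

```bash
python3 - <<'E'
from h import *
s=sense();print(s['eef_pos'],s['tcp_rot'])
im=grab_frame("wrist");cv2.imwrite("pics/w4.png",im)
for y in (310,360,410):
  p=np.array([514.6+(346.2-y)*.285,y,134])
  c=get_calibration("wrist");q=(np.array(c["world_to_cam"])@np.r_[p,1])[:3];th=np.arctan2(np.hypot(*q[:2]),q[2]);K=np.array(c["intrinsics"]);print(y,K[:2,2]+K[0,0]*th*q[:2]/np.hypot(*q[:2]))
E
```

```text
[513.30714946 345.00804755 189.76151985] [-3.13552664e+00  2.13277919e-03  1.85223832e+00]
310 [317.65458112 324.30528963]
360 [317.92116758 244.08772578]
410 [318.21573137 151.31570119]
```

View pics/w4.png

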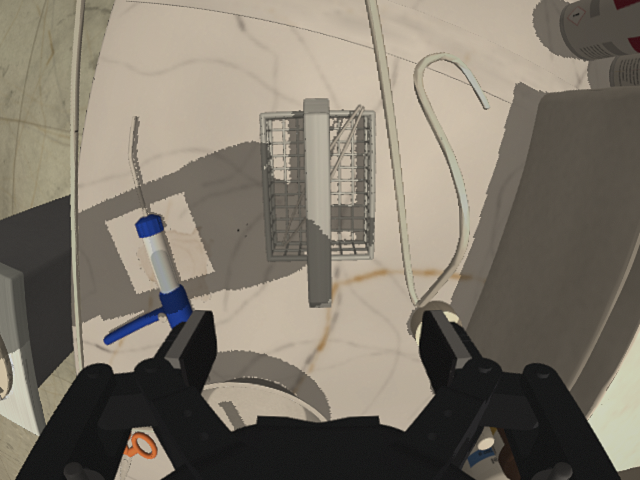

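```bash
python3 - <<'E'
from h import *
a=atz("wrist",316,104,134);b=atz("wrist",320,303,134);d=a-b
print(a,b,(a+b)/2,np.linalg.norm(d),np.arctan2(d[1],d[0]))
m=(a+b)/2; d/=np.linalg.norm(d); p=m-30*d; print(p); plan((p[0],p[1],115),np.arctan2(d[1],d[0]),3)
E
```

```text
[488.22836884 434.19455945 134.        ] [522.16095675 324.65376517 134.        ] [505.19466279 379.42416231 134.        ] 114.67609224550439 1.8711932817803523
[514.07164506 350.76758914 134.        ]
[[85, [1.6, 0.4, 25.7], [-0.05, 0.02, -0.37]], [85, [1.6, 0.4, 25.7], [-0.05, 0.02, -0.37]], [85, [1.6, 0.4, 25.7], [-0.05, 0.02, -0.37]]]
```

Emit:
servo_tool([
  [85,[1.6,0.4,25],[0,0,-0.4]],
  [85,[1.6,0.4,26],[0,0,-0.4]],
  [85,[1.6,0.4,26],[0,0,-0.3]],
  [40,[0,0,0],[0,0,0]],
  [20,[0,0,0],[0,0,0]],
  [5,[0,0,0],[0,0,0]],
  [5,[0,0,0],[0,0,0]],
], force=60)

```text
clock: 12.92
eef_pos: [514.8, 352.3, 116.9]
tcp_rot: [3.141, -0.0, 1.874]
contact_force: [-9.2, -4.6, 21.0]
opening: 0.142
```

Emit:
servo_tool([
  [5,[0,0,0],[0,0,0]],
  [5,[0,0,-15],[0,0,0]],
  [5,[0,0,-30],[0,0,0]],
  [5,[0,0,0],[0,0,0]],
], force=90)

```text
clock: 13.42
eef_pos: [516.0, 353.2, 163.5]
tcp_rot: [3.137, -0.001, 1.874]
contact_force: [-0.5, 0.7, -2.7]
opening: 0.135
```

```bash
python3 - <<'E'
from h import *
s=sense();print(s['wrist_torque'])
plan((435.3,162.8,237),.554,15,5)
E
```

```text
[-0.07887373 -0.04044691  0.01788937]
[[5, [-10.5, -8.9, -5.0], [0.01, -0.02, 5.04]], [5, [-11.2, -7.9, -5.0], [0.01, -0.02, 5.04]], [5, [-11.9, -6.9, -5.0], [0.01, -0.02, 5.04]], [5, [-12.5, -5.9, -4.9], [0.01, -0.02, 5.04]], [5, [-12.9, -4.7, -4.9], [0.01, -0.02, 5.04]], [5, [-13.3, -3.6, -4.9], [0.01, -0.02, 5.04]], [5, [-13.6, -2.4, -4.9], [0.01, -0.02, 5.04]], [5, [-13.7, -1.2, -4.9], [0.01, -0.02, 5.04]]]
[[5, [-13.8, 0.0, -4.9], [0.01, -0.02, 5.04]], [5, [-13.7, 1.2, -4.9], [0.01, -0.02, 5.04]], [5, [-13.6, 2.4, -4.9], [0.01, -0.02, 5.04]], [5, [-13.3, 3.6, -4.9], [0.01, -0.02, 5.04]], [5, [-12.9, 4.8, -4.9], [0.01, -0.02, 5.04]], [5, [-12.5, 5.9, -4.9], [0.01, -0.02, 5.04]], [5, [-11.9, 6.9, -4.9], [0.01, -0.02, 5.04]]]
```

Emit:
servo_tool([
  [5,[-10.5,-8.9,-5],[0,0,5]],
  [5,[-11.2,-7.9,-5],[0,0,5]],
  [5,[-11.9,-6.9,-5],[0,0,5]],
  [5,[-12.5,-5.9,-5],[0,0,5]],
  [5,[-12.9,-4.7,-5],[0,0,5]],
  [5,[-13.3,-3.6,-5],[0,0,5]],
  [5,[-13.6,-2.4,-5],[0,0,5]],
  [5,[-13.7,-1.2,-5],[0,0,5]],
])

```text
clock: 14.42
eef_pos: [471.2, 249.9, 200.0]
tcp_rot: [-3.141, 0.001, 1.173]
contact_force: [-0.1, 0.7, -3.5]
opening: 0.138
```

Emit:
servo_tool([
  [5,[-13.8,0,-5],[0,0,5]],
  [5,[-13.7,1.2,-5],[0,0,5]],
  [5,[-13.6,2.4,-5],[0,0,5]],
  [5,[-13.3,3.6,-5],[0,0,5]],
  [5,[-12.9,4.8,-5],[0,0,5]],
  [5,[-12.5,5.9,-5],[0,0,5]],
  [5,[-11.9,6.9,-5],[0,0,5.5]],
  [5,[0,0,0],[0,0,0]],
])

```text
clock: 15.42
eef_pos: [434.5, 160.9, 235.3]
tcp_rot: [-3.141, 0.001, 0.556]
contact_force: [0.6, 0.7, -2.8]
opening: 0.135
```

```bash
python3 - <<'E'
from h import *
s=sense();print(s['eef_pos'],s['tcp_rot'],s['clock'])
a=grab_frame("wrist");b=grab_frame("scene")
cv2.imwrite("pics/w5.png",a);cv2.imwrite("pics/scene5.png",b)
im=np.zeros((560,800,3),np.uint8)
im[:300,:400]=cv2.resize(a,(400,300));im[:400,400:]=cv2.resize(b[170:370,210:410],(400,400),interpolation=cv2.INTER_CUBIC)
t=grab_frame("top");cv2.imwrite("pics/top5.png",t);im[300:560,:400]=cv2.resize(t[180:310,180:380],(400,260),interpolation=cv2.INTER_CUBIC)
cv2.imwrite("pics/c5.png",im)
E
```

```text
[434.53528829 160.89170349 235.34954794] [-3.14149823e+00  5.17999239e-04  5.56219253e-01] 15.425
```

View pics/c5.png

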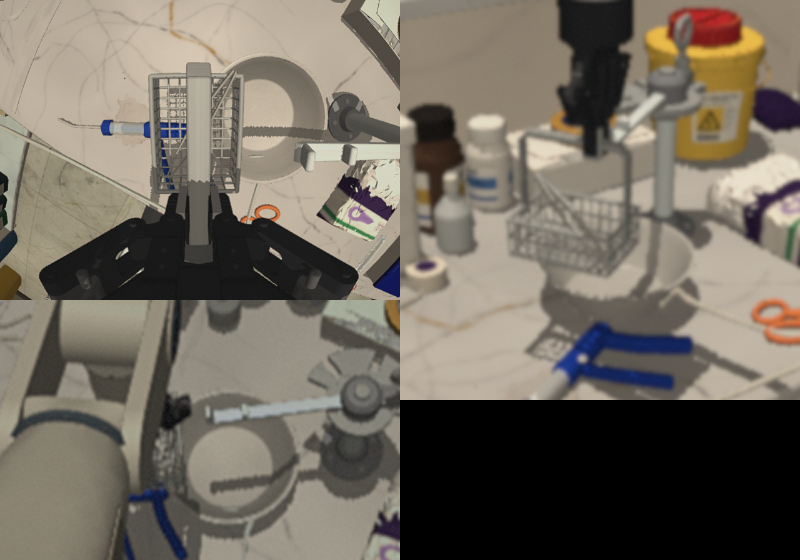

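```bash
python3 - <<'E'
from h import *
a=cv2.imread("pics/w5.png");t=cv2.imread("pics/top5.png");im=np.zeros((600,800,3),np.uint8)
im[:,:600]=cv2.resize(a[190:310,450:600][:, :],(750,600),interpolation=cv2.INTER_CUBIC)[:,:600] # 5x, origin 450,190
im[:240,600:]=cv2.resize(a[90:330,280:360][:,:],(200,600))[:240] if 0 else 0
im[:,600:]=cv2.resize(a[90:330,280:360],(200,600),interpolation=cv2.INTER_CUBIC) #2.5x origin 280,90
cv2.imwrite("pics/c6.png",im)
E
```

```text
(no output)
```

View pics/c6.png

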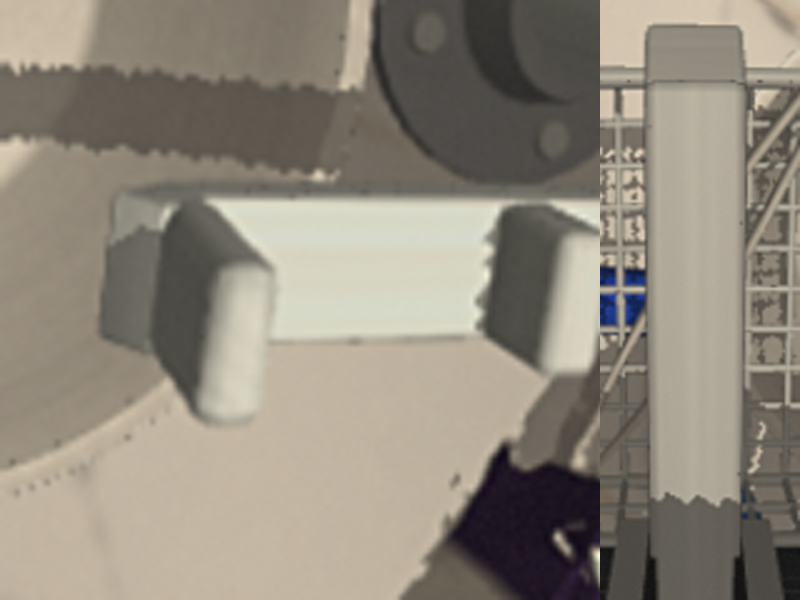

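```bash
python3 - <<'E'
from h import *
st=atz("wrist",547.6,243.6,212);c=atz("wrist",450+210/5,231,212);tip=atz("wrist",498,258,235);mid=atz("wrist",525,243.6,212)
print("stop",st,"endbase",c,"tiptop",tip,mid)
ax=np.array([np.cos(-1.017),np.sin(-1.017),0])
print("saddle from stop",st-17*ax,"from tip",tip+23.5*ax)
e=atz("wrist",450+100,190+198/5,212);f=atz("wrist",450+75,190+198/5,212);print("arm dir",np.arctan2(*(e-f)[[1,0]]))
s=sense();p=s['eef_pos'];zt=p[2]+13+4
far=atz("wrist",318,104,zt);d=np.array([np.cos(.556),np.sin(.556),0])
print("strip far end rel TCP along/across",(far-p)@d,(far-p)@np.array([-d[1],d[0],0]))
E
```

```text
stop [522.59943344  70.81704536 212.        ] endbase [508.79321218 105.30073851 212.        ] tiptop [499.9608094  108.13571282 235.        ] [514.50393428  83.74654485 212.        ]
saddle from stop [513.65879486  85.27612492 212.        ] from tip [512.31992743  88.14816166 235.        ]
arm dir -0.9970012604924994
strip far end rel TCP along/across 87.06084564254142 0.09542278917143199
```

```bash
python3 - <<'E'
from h import *
print(tri(ray("wrist",376,120),ray("scene",280,245)))
print(tri(ray("wrist",268,290),ray("scene",314,286)))
print(tri(ray("wrist",376,120),ray("scene",314,286)))
E
```

```text
(array([517.93411988, 182.70911276, 215.23842278]), [np.float64(1.9), np.float64(1.9)])
(array([399.15963024, 174.36199044, 163.80116429]), [np.float64(3.8), np.float64(3.8)])
(array([510.92850589, 139.29039365,  99.79827687]), [np.float64(37.4), np.float64(37.4)])
```

Emit:
servo_tool([
  [5,[1,13,0],[0,0,0]],
  [5,[1,14,0],[0,0,0]],
  [5,[0,14,0],[0,0,0]],
  [5,[0,14,0],[0,0,0]],
  [5,[0,14,0],[0,0,0]],
  [5,[0,14,0],[0,0,0]],
  [5,[0,12,0],[0,0,0]],
  [5,[0,0,0],[0,0,0]],
])

```text
clock: 16.58
eef_pos: [487.3, 81.2, 235.8]
tcp_rot: [3.142, -0.0, 0.555]
contact_force: [0.5, 0.3, -3.4]
opening: 0.136
```

Emit:
servo_tool([
  [5,[0,6,0],[0,0,0]],
  [5,[0,4.5,0],[0,0,0]],
  [5,[0,0,0],[0,0,0]],
])

```text
clock: 16.95
eef_pos: [492.6, 72.9, 235.8]
tcp_rot: [3.142, -0.0, 0.557]
contact_force: [-0.7, -0.7, -2.6]
opening: 0.137
```

```bash
python3 - <<'E'
from h import *
s=sense();print(s['eef_pos'],s['contact_force'],s['clock'])
a=grab_frame("wrist");b=grab_frame("scene")
cv2.imwrite("pics/w7.png",a);cv2.imwrite("pics/scene7.png",b)
im=np.zeros((600,800,3),np.uint8)
im[:,:400]=cv2.resize(a[150:330,260:380],(400,600),interpolation=cv2.INTER_CUBIC) # 3.33x
im[:400,400:]=cv2.resize(b[190:290,260:360],(400,400),interpolation=cv2.INTER_CUBIC) #4x
cv2.imwrite("pics/c7.png",im)
E
```

```text
[492.56654149  72.86976706 235.79962227] [-0.71789399 -0.66026109 -2.58057555] 16.95
```

View pics/c7.png

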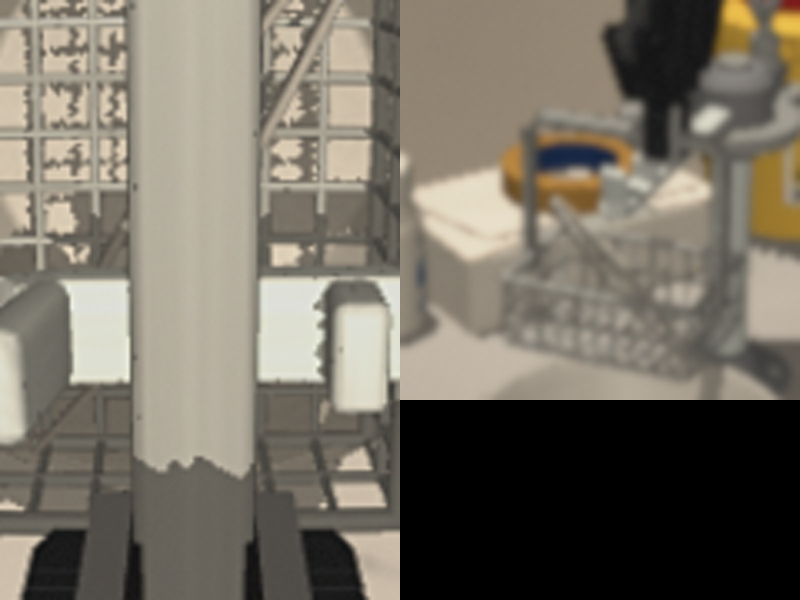

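Emit:
servo_tool([
  [5,[0,0,8],[0,0,0]],
  [5,[0,0,8],[0,0,0]],
  [5,[0,0,7],[0,0,0]],
  [5,[0,0,5],[0,0,0]],
  [5,[0,0,2],[0,0,0]],
  [5,[0,0,0],[0,0,0]],
])

```text
clock: 17.8
eef_pos: [492.5, 72.9, 205.7]
tcp_rot: [-3.142, 0.0, 0.556]
contact_force: [0.3, -0.8, -2.7]
opening: 0.139
```

Emit:
servo_tool([
  [5,[0,0,1.5],[0,0,0]],
  [5,[0,0,1],[0,0,0]],
  [5,[0,0,0],[0,0,0]],
])

```text
clock: 18.18
eef_pos: [492.4, 73.0, 203.3]
tcp_rot: [-3.142, 0.0, 0.557]
contact_force: [0.3, 0.3, -2.3]
opening: 0.135
```

Emit:
servo_tool([
  [5,[0,0,1],[0,0,0]],
  [5,[0,0,1],[0,0,0]],
  [5,[0,0,0],[0,0,0]],
])

```text
clock: 18.55
eef_pos: [493.1, 73.3, 202.1]
tcp_rot: [3.141, -0.002, 0.556]
contact_force: [-0.4, 1.5, 3.7]
opening: 0.134
```

Emit:
servo_tool([
  [18,[0,0,0],[0,0,0]],
  [26,[0,0,0],[0,0,0]],
  [34,[0,0,0],[0,0,0]],
  [34,[0,0,-10],[0,0,0]],
  [34,[0,0,-20],[0,0,0]],
  [34,[0,0,-50],[0,0,0]],
  [34,[0,0,-50],[0,0,0]],
])

```text
clock: 19.42
eef_pos: [492.2, 72.9, 333.2]
tcp_rot: [-3.142, 0.0, 0.557]
contact_force: [0.0, 1.6, -0.0]
opening: 0.399
```

Emit:
servo_tool([
  [34,[-40,0,-30],[0,0,0]],
  [34,[-50,0,0],[0,0,0]],
  [34,[0,0,0],[0,0,0]],
])

```text
clock: 19.8
eef_pos: [414.0, 24.3, 362.5]
tcp_rot: [3.141, -0.001, 0.555]
contact_force: [-0.2, 0.4, 0.8]
opening: 0.399
```

```bash
python3 - <<'E'
from h import *
s=sense();print(s['eef_pos'],s['contact_force'],s['clock'])
a=grab_frame("wrist");b=grab_frame("scene")
cv2.imwrite("pics/w8.png",a)
im=np.zeros((600,800,3),np.uint8)
im[:,:400]=cv2.resize(a[60:360,220:420],(400,600),interpolation=cv2.INTER_CUBIC) # 2x
im[:560,400:]=cv2.resize(b[160:300,260:360],(400,560),interpolation=cv2.INTER_CUBIC) #4x
cv2.imwrite("pics/c8.png",im)
E
```

```text
[413.99883924  24.33925874 362.53174328] [-0.19896714  0.36482226  0.80315424] 19.8
```

```bash
python3 - <<'E'
from h import *
from scipy.optimize import minimize
for t in("basket_handle","ring_top","steel_bowl","hook_saddle","cotton_pack"):
  for cam in("wrist","scene"): print(t,cam,[(round(d["conf"],2),w(cam,d["centre"]).round().tolist()) for d in boxes_of(cam,t)[:2]])
def pj(cam,P):
    c=get_calibration(cam);M=np.array(c["world_to_cam"]);K=np.array(c["intrinsics"]);q=P@M[:3,:3].T+M[:3,3]
    if cam=="wrist":
        r=np.hypot(q[:,0],q[:,1]);return K[:2,2]+K[0,0]*(np.arctan2(r,q[:,2])/r)[:,None]*q[:,:2]
    q=q@K.T;return q[:,:2]/q[:,2:]
B=np.array([[x,y,z] for z in(-130,-84) for x in(-42,42) for y in(-63,63)]+[[x,y,4] for x in(-7,7) for y in(-57,57)],float)
L=np.array([[0,y,4] for y in(-57,0,57)],float)
for cam in("wrist","scene"):
    ds=trace(cam,"basket_handle")
    if not ds: print(cam,"none");continue
    m=ds[0]["mask"];ys,xs=np.nonzero(m);print(cam,ds[0]["conf"],"mask box",xs.min(),xs.max(),ys.min(),ys.max(),"area",m.sum())
    R0=Ro.from_euler('z',.555)
    for roll in(-.2,-.1,0,.1,.2):
        P=(R0*Ro.from_euler('x',roll)).apply(B)+[515,86,216];u=pj(cam,P);print(" roll",roll,"box",u.min(0).round(),u.max(0).round())
    print(" strip",pj(cam,R0.apply(L)+[515,86,216]).round(1).tolist())
E
```

```text
basket_handle wrist [(0.93, [514.0, 88.0, 131.0])]
basket_handle scene [(0.95, [513.0, 91.0, 125.0]), (0.42, [585.0, -50.0, 225.0])]
ring_top wrist [(0.96, [632.0, -99.0, 275.0])]
ring_top scene [(0.69, [628.0, -106.0, 268.0])]
steel_bowl wrist [(0.92, [491.0, 90.0, 35.0])]
steel_bowl scene [(0.97, [525.0, 80.0, 23.0])]
hook_saddle wrist [(0.68, [592.0, -38.0, 216.0]), (0.53, [604.0, -44.0, 198.0])]
hook_saddle scene [(0.97, [586.0, -49.0, 224.0])]
cotton_pack wrist [(0.78, [517.0, -194.0, 60.0])]
cotton_pack scene [(0.56, [478.0, -181.0, 54.0])]
wrist 0.75 mask box 273 362 6 158 area 7031
 roll -0.2 box [246.  51.] [401. 136.]
 roll -0.1 box [244.  52.] [395. 136.]
 roll 0 box [243.  53.] [394. 135.]
 roll 0.1 box [243.  52.] [393. 135.]
 roll 0.2 box [236.  51.] [391. 136.]
 strip [[394.4, 82.9], [318.8, 80.6], [243.1, 82.6]]
scene 0.85 mask box 285 345 231 297 area 2046
 roll -0.2 box [292. 221.] [345. 299.]
 roll -0.1 box [290. 223.] [343. 300.]
 roll 0 box [288. 225.] [342. 301.]
 roll 0.1 box [286. 227.] [341. 301.]
 roll 0.2 box [284. 230.] [339. 301.]
 strip [[325.7, 225.6], [316.1, 234.0], [305.6, 243.2]]
```

```bash
cat > f.py <<'E'
from h import *
def pj(cam,P):
    c=get_calibration(cam);M=np.array(c["world_to_cam"]);K=np.array(c["intrinsics"]);q=P@M[:3,:3].T+M[:3,3]
    if cam=="wrist":
        r=np.hypot(q[:,0],q[:,1]);return K[:2,2]+K[0,0]*(np.arctan2(r,q[:,2])/r)[:,None]*q[:,:2]
    q=q@K.T;return q[:,:2]/q[:,2:]
B=np.array([[x,y,z] for z in(-130,-84) for x in(-42,42) for y in(-63,63)]+[[x,y,4] for x in(-7,7) for y in(-57,57)],float)
R0=Ro.from_euler('z',.555-np.pi/2)
for cam in("wrist","scene"):
    grab_frame(cam);m=trace(cam,"basket_handle")[0]["mask"];ys,xs=np.nonzero(m);print(cam,"mask",xs.min(),xs.max(),ys.min(),ys.max())
    for ax in"xy":
      for r in(-.15,0,.15):
        u=pj(cam,(R0*Ro.from_euler(ax,r)).apply(B)+[514,87,216]);print(ax,r,u.min(0).round(),u.max(0).round())
    # top profile of mask
    if cam=="scene": print([(x,int(ys[xs==x].min()),int(ys[xs==x].max())) for x in range(xs.min(),xs.max()+1,5)])
    else: print([(y,int(xs[ys==y].min()),int(xs[ys==y].max())) for y in range(ys.min(),ys.max()+1,12)])
    print("strip ends",pj(cam,R0.apply(np.array([[0,-57,4],[0,57,4.]]))+[514,87,216]).round(1).tolist(), "rim",pj(cam,R0.apply(B[4:8])+[514,87,216]).round().tolist())
E
python3 f.py
```

```text
wrist mask 273 364 8 159
x -0.15 [274.  14.] [360. 170.]
x 0 [274.  10.] [360. 156.]
x 0.15 [273.   8.] [361. 155.]
y -0.15 [288.  10.] [373. 156.]
y 0 [274.  10.] [360. 156.]
y 0.15 [261.  10.] [346. 156.]
[(8, 310, 325), (20, 309, 327), (32, 309, 352), (44, 274, 362), (56, 273, 362), (68, 274, 363), (80, 273, 326), (92, 274, 327), (104, 273, 361), (116, 274, 361), (128, 275, 361), (140, 273, 362), (152, 276, 348)]
strip ends [[316.8, 155.4], [317.0, 10.1]] rim [[275.0, 156.0], [274.0, 32.0], [359.0, 156.0], [360.0, 32.0]]
scene mask 286 343 231 297
x -0.15 [289. 233.] [354. 297.]
x 0 [284. 229.] [347. 299.]
x 0.15 [278. 226.] [342. 300.]
y -0.15 [287. 229.] [349. 297.]
y 0 [284. 229.] [347. 299.]
y 0.15 [281. 230.] [345. 300.]
[(286, 271, 280), (291, 236, 288), (296, 231, 289), (301, 231, 290), (306, 231, 291), (311, 259, 291), (316, 260, 292), (321, 235, 293), (326, 236, 296), (331, 237, 297), (336, 238, 292), (341, 256, 284)]
strip ends [[339.1, 238.4], [293.8, 230.3]] rim [[334.0, 281.0], [284.0, 271.0], [347.0, 266.0], [300.0, 256.0]]
```

```bash
python3 -c "
from rig import *
sign_off();print(sense()['clock'])"
```

```text
the job is handed in; nothing more can be done
the job is handed in; nothing more can be done
```

The basket now hangs on the hook over the steel bowl, and I handed the job in at about 20 s of the 64 s. `sign_off()` gives no verdict, so I am relying on my own checks.

I pulled the spring ring up about 15 mm and swung the empty arm 60° clockwise to the bowl side. I then lowered the ring into the notch and let it go. I gripped the basket's handle about 29 mm off its middle, so the fingers stayed clear of the hook. I carried it in over the upturned end, set it down on the flat, opened the fingers and backed the gripper off, up and away.

- **Ring:** The spring still pulled down about 7 N until the last 2–3 mm, and in the scene picture the top of the ring stands within about 1 px of where it stood at the start. A pin resting on the plate would have shown about 3.6 px higher.
- **Hook over the bowl:** My estimates of the hook (about 514, 86 mm) and of the bowl's centre (about 514, 88 mm) agree to within 10 mm.
- **Basket:** The network outlines from the wrist and scene cameras match an upright basket centred on the hook to about 4 px. A tilt of 0.15 rad would have shown as up to 14 px.
- **Release:** The tool force read under 1 N after backing off. No contact force I read came above about 23 N, well under the limits.

- **Not confirmed:** The last picture was not viewed because the limit of 12 was reached, so the final state rests on the network outlines and numbers. I did not measure the bowl and the cotton pack for movement separately at the end. The network's centres for them scattered by a few centimetres between views, but nothing I did came near either.

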